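Invert a poured culture dish with the bench spatula

TASK

Take the spatula out of its cradle, work its blade under the closed culture dish that lies in front of the cork step of the turning plate (the dish may be slid up against the step for this), and flip the dish over the step's front edge with a quick turn of the wrist, so that it lies flat and upside down on the cork. Then lay the spatula level in its cradle again, in both forks, and let go. Handle the glass gently, let the blade bear only lightly on the plate and the dish, never touch the dish with the gripper, and leave the other things where they are.

Things in the scene. Friction and masses are not known exactly. Their poses are not given: they have to be found in the camera images.
- dish: closed glass culture dish with dark red medium, lid on top, one solid piece: disc 80 mm across, 18 mm high, about 110 g. Origin: centre of its underside; z points out of the lid, up at the start. Its lower rim is bevelled: flat underside 62 mm across, bevel rising 4 mm over 9 mm, so a thin edge kept on the steel goes under it. It starts on the steel, 2 to 25 mm short of the step
- board: the turning plate, fixed: a steel plate 400 mm (x) by 260 mm (y), 6 mm thick, whose far half carries a cork-faced slab, making a plain vertical step 10 mm high across its middle. Origin: plate's underside, at the middle of the step's front face; x points away from the robot onto the cork, z up. Steel surface z = 6 mm, cork z = 16 mm. It lies up to 4 mm sunk in the bench
- spatula: 200 g spatula. Origin: middle of its straight wooden handle (along x, 120 x 14 x 24 mm); x towards the blade, z up. Neck at x = 66, down to the flat steel blade: 60 x 60 x 2 mm, from x = 65 to the square front edge at x = 125, underside at z = -40 mm. The blade is bent about its rear edge by up to 7 degrees either way (front edge up to 7 mm high or low), unmeasured; over 20 N bends it
- small_dish: bystander: small closed glass dish, 58 mm across, 14 mm high, standing near the left edge of the cork (x = 100, y = 100 mm in the plate's frame); origin: centre of its underside
- snuffer: bystander: aluminium cap, 28 mm across, 41 mm high, standing beside the cradle; origin: centre of its underside
- burner: bystander: squat glass spirit burner, unlit, 82 mm across, 82 mm high; origin: centre of its underside
- flask: bystander: conical glass flask, 92 mm across, 140 mm high; origin: centre of its underside
- dish_a: bystander: closed glass dish with red medium, 90 mm across, 16 mm high; origin: centre of its underside
- dish_b: bystander: empty closed glass dish, 90 mm across, 16 mm high; origin: centre of its underside
- bottle: bystander: white bottle, 80 mm across, 170 mm high; origin: centre of its underside
- cradle: fixed spatula cradle, left or right of the turning plate: base 160 x 90 x 6 mm, origin at its underside's centre, two forks across x at x = -45 and +45 mm, each 10 mm thick, slot 20 mm wide (y), slot floor at z = 47 mm, horns up to z = 71 mm. The spatula lies level in both slots, its x along the cradle's x, handle middle at z = 59 mm, grip it between the forks
Things that resemble listed ones, but are neither listed nor needed, are in the scene too. What is shaped like the cradle but pink or red is not meant.

How it is judged:
By the outcome, as a careful person would: the job done as asked, in the order asked, and still so for the second after the job is handed in, with the robot touching nothing.
It also fails if it takes over 67 s, if anything falls off the work surface, if the arm or the gripper's body presses on something with over 40 N, if the wrist force passes 120 N, or if a joint passes its speed limit or range.

ROBOT

A 6-joint arm with a two-finger parallel gripper is mounted at the origin on the work surface. World frame = base frame: x ahead of the robot, y to its left, z up, the work surface at z = 0. Lengths are in m, angles in degrees, forces in N, time in s.
With the tool pointing down it reaches from about 0.325 to 0.85 m from the base axis. Payload 15.5 kg.
Tool frame: the origin (TCP) lies on the centre line of the jaws, within the pads' length; the fingertips stand 19 mm ahead of it and the grasp point (between the pads) is the TCP; z points along the fingers, x is the direction in which the jaws open and shut, and the axes are right-handed (so a half turn about z gives the same grasp; the last joint's range is limited). The gripper opens to 91 mm and grips with 3 to 60 N. Pads are 32 mm wide; open, the fingers measure 118 mm over their backs; the gripper's body (76 mm by 178 mm) begins 60 mm behind the grasp point.
Start: joints at [-72.966, 28.281, 77.091, -0, 74.628, -5.472], TCP at [0.239, -0.577, 0.233] pointing down, gripper open.
Joint ranges: [-166.48, 166.48], [-47.26, 123.95], [12.59, 153.08], [-70.14, 250.14], [6.76, 159.57], [-176.63, 176.63]. Speed limits (degrees/s): [108.29, 108.29, 147.25, 172.46, 172.46, 172.46].

INTERFACE

Orientations are given as [roll, pitch, yaw] about the fixed x, y, z axes, in that order (R = Rz(yaw) Ry(pitch) Rx(roll)).
In Python, from station import readout, eyes, ticket gives the robot as it stands.
- The arm moves only by the tool apply_moves, never from a script. Its argument "targets" is a list that holds one entry, the list of rows, each a list of 5 numbers: the opening, from 0 (shut) to 1 (fully open), then the shift along the tool's x, y, z in m, then the turn about the tool's z in rad. A call has 1 to 8 rows; each row is the pose to reach, as a shift and turn from the pose commanded when the call began, along the tool's axes at that moment; what a row does not reach only later rows make up. A row lasts 1/8 s, in which the tool goes at most 62.5 mm and 10.7 degrees, less where a joint would pass 70% of its speed; a pose out of reach is approached as far as the arm can. A call with a gripper value outside its range is refused whole. The fingers move at their own pace and stop on an object; "squeeze" is the grip in N (left out, the last holds). Time passes only in rows, so rows that repeat a pose let the fingers close. It gives the time, the measured TCP pose, the force and the opening at its end, in the units of the state.
- readout.state(): the state, without advancing time (a new reading comes with each control period).
- eyes.grab_frame(name): name is "scene" or "top" or "wrist"; returns a dict with "image" (384x512x3 uint8, red, green, blue), "z_map" (384x512 float32, m along the optical axis (not along the pixel's ray), 0 where there is no reading), "intrinsics" (3x3 intrinsics, pixels), "extrinsics" (4x4, takes a point from camera to world coordinates); the wrist camera has in their place "T_tool_cam" (4x4, takes a point from camera to tool coordinates, whose origin is the TCP and whose axes are the tool frame's). Camera axes: x right, y down, z forward; pixel columns grow to the right and rows downward; lengths in m; the calibration is good to about 2 mm. A picture is of the moment at which its call begins: read the wrist's pose just before it.
- ticket.job_done(): hands the job in, once; it reports no verdict.
Trained networks look in a picture, given as the dict that the camera call returned (one of the last four; its "shot" number tells which), for a name from the list of things; names that differ only in an ending like _2 or _b are one class to them, and where a whole thing is asked for, a point or a joint stands for the part that bears it (a point fixed in the world has none). Each returns a list of dicts, best first, with "confidence" (0 to 1); they miss things now and then, are a little off and sometimes report something else, mostly with a low value. They report only what shows in the picture. A call takes as long as a camera call. They do not tell look-alikes from the thing itself.
- eyes.boxes_of(picture, target): "extent" ([centre column, centre row, width, height] in pixels, round what is visible of it).
The state is a dict: "time_s": time; "joint_positions": joint angles; "dq": joint speeds; "joint_efforts": joint torques, N m; "ee_pos": TCP position; "eef_rot": TCP orientation; "contact_force": force on the tool from outside, world axes, zero at the start; "torque": the same for the moment, N m; "width": finger opening in m.
Only numpy, scipy, OpenCV 4.12 (cv2) and the standard library are available. Lean on these libraries where they do the work, as an engineer would, in place of code of your own. Each camera call takes 0.05 s, during which the arm holds its last target. There are 200 camera calls.

## Working session

There is one attempt and no reset: what is moved stays moved. The work goes in short steps, Python scripts to look and compute and a tool call to move; the robot and the scene stay as the last step left them, time stands still between calls to the robot, and variables do not carry over. Pictures are saved under pics/ and viewed, about 8 in all and at most 12, crops included, and the job is handed in when it is done.

Besides the shell and the picture viewer there is one more tool, called after "Request:" by a JSON object that holds its "method" and its "body". apply_moves: Moves the arm, as the interface text tells. Its arguments: {"type":"object","properties":{"targets":{"type":"array"},"squeeze":{"type":"number"}},"required":["targets"]}

```bash
ls; mkdir -p pics; cat > h.py <<'E'
import numpy as np, cv2
from station import readout, eyes, ticket
from scipy.spatial.transform import Rotation as R
def Tt():
    s=readout.state(); T=np.eye(4); T[:3,:3]=R.from_euler('xyz',s['eef_rot'],degrees=True).as_matrix(); T[:3,3]=s['ee_pos']; return T
def grab(n):
    T=Tt(); p=eyes.grab_frame(n)
    E=p['extrinsics'] if 'extrinsics' in p else T@p['T_tool_cam']
    return p,np.asarray(E)
def cloud(p,E):
    z=p['z_map']; K=np.asarray(p['intrinsics']); v,u=np.mgrid[:z.shape[0],:z.shape[1]]
    c=np.stack([(u-K[0,2])/K[0,0]*z,(v-K[1,2])/K[1,1]*z,z],-1)
    w=c@E[:3,:3].T+E[:3,3]; w[z<=0]=np.nan; return w
def save(p,n): cv2.imwrite('pics/'+n,cv2.cvtColor(p['image'],cv2.COLOR_RGB2BGR))
E
python3 - <<'E'
from h import *
print(readout.state())
for n in ('scene','top'):
    p,E=grab(n); w=cloud(p,E); save(p,n+'0.png'); np.savez('pics/'+n+'0.npz',w=w,im=p['image'],K=p['intrinsics'],E=E)
    print(n,'cam',E[:3,3].round(3))
    for t in ('dish','board','spatula','cradle','small_dish','snuffer'):
        for b in eyes.boxes_of(p,t)[:4]:
            u,v,a,c=b['extent']; print(t,round(b['confidence'],2),np.round(b['extent']),w[min(int(v),383),min(int(u),511)].round(3))
a=cv2.imread('pics/scene0.png');b=cv2.imread('pics/top0.png')
E
```

```text
pics
{'time_s': 0.0, 'joint_positions': array([-7.29656677e+01,  2.83131619e+01,  7.71279858e+01, -3.60013259e-04,
        7.46271262e+01, -5.47197790e+00]), 'dq': array([ 0.07424877, -0.12733011, -0.11458012,  0.02126698,  0.04457405,
       -0.08983626]), 'joint_efforts': array([-3.88448258e-03, -8.78815842e+01, -3.81859231e+01,  7.02627143e-02,
        5.31823060e-02, -1.17656627e-04]), 'ee_pos': array([ 0.23913437, -0.57705578,  0.23235188]), 'eef_rot': array([-1.79993835e+02,  6.79959071e-02, -6.74935905e+01]), 'contact_force': array([ 0.64838469, -0.70789   , -0.07669076]), 'torque': array([-0.01767592, -0.03992076,  0.00856539]), 'width': 0.09110159275568819}
scene cam [1.521 0.865 1.075]
dish 0.67 [353. 290.  31.  23.] [0.601 0.464 0.005]
dish 0.61 [140. 168.  23.  18.] [ 0.621 -0.467  0.008]
dish 0.57 [244. 220.  25.  16.] [0.582 0.034 0.007]
board 0.67 [231. 235. 139.  98.] [0.67  0.052 0.015]
spatula 0.64 [190. 163.  41.  37.] [ 0.508 -0.302  0.049]
cradle 0.95 [234. 141.  43.  34.] [ 0.226 -0.344  0.004]
cradle 0.84 [185. 131.  40.  28.] [ 0.315 -0.547  0.008]
cradle 0.67 [201. 164.  36.  32.] [ 0.442 -0.313  0.006]
small_dish 0.48 [238. 256.  24.  14.] [0.727 0.138 0.02 ]
snuffer 0.51 [173. 160.   6.  10.] [ 0.507 -0.4    0.019]
top cam [ 0.271 -0.023  1.607]
dish 0.63 [380. 166.  27.  24.] [ 0.607 -0.466  0.004]
dish 0.61 [240. 177.  22.  24.] [0.579 0.03  0.011]
dish 0.46 [115. 169.  22.  22.] [0.625 0.473 0.001]
board 0.6 [238. 168.  80. 116.] [0.616 0.041 0.005]
spatula 0.64 [339. 194.  17.  48.] [ 0.502 -0.304  0.065]
cradle 0.9 [407. 246.  27.  52.] [ 0.324 -0.535  0.004]
cradle 0.65 [335. 208.  25.  46.] [ 0.466 -0.296 -0.002]
cradle 0.61 [334. 136.  23.  24.] [ 0.708 -0.295  0.065]
small_dish 0.65 [208. 137.  15.  15.] [0.726 0.145 0.016]
```

View pics/top0.png

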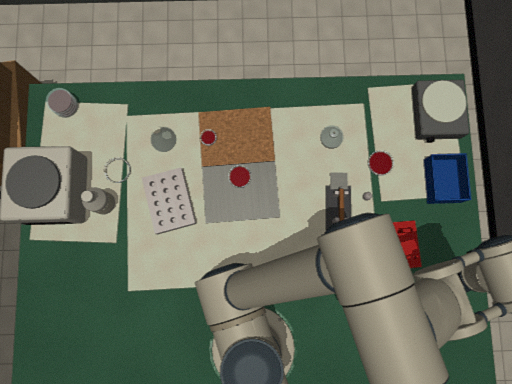

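View pics/scene0.png

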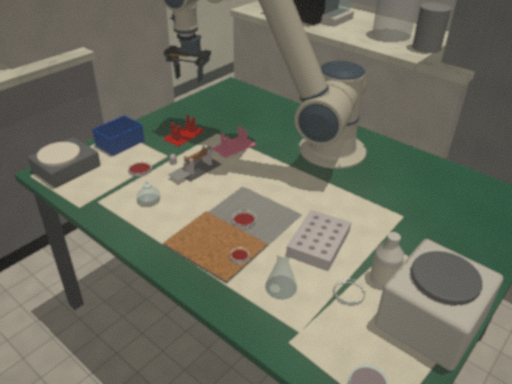

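```bash
cat >> h.py <<'E'
def row(x,y,z,yaw):
    """shift/turn from current pose to a world pose (tool down)"""
    T=Tt(); s=readout.state(); d=T[:3,:3].T@(np.array([x,y,z])-T[:3,3]); t=-np.deg2rad((yaw-s['eef_rot'][2]+180)%360-180)
    return np.r_[d,t].round(4)
E
python3 - <<'E'
from h import *
p,E=grab('wrist'); print(np.asarray(p['T_tool_cam']).round(3), np.asarray(p['intrinsics']).round(0))
d=np.load('pics/top0.npz'); w=d['w']; im=d['im']
r=w[170:232,322:356].reshape(-1,3); h=r[(r[:,2]>.045)&(r[:,2]<.09)]; print(len(h),h.mean(0))
c=cv2.fitLine(h[:,:2].astype(np.float32),cv2.DIST_HUBER,0,.01,.01).ravel(); print(c,np.rad2deg(np.arctan2(c[1],c[0])))
print('handle ends',h[h[:,0].argmin()],h[h[:,0].argmax()])
# cork mask
hsv=cv2.cvtColor(im,cv2.COLOR_RGB2HSV); m=((hsv[...,0]>5)&(hsv[...,0]<20)&(hsv[...,1]>110)&(hsv[...,2]>90)).astype(np.uint8); m[:, :180]=0;m[:,290:]=0;m[200:]=0
m=cv2.morphologyEx(m,cv2.MORPH_CLOSE,np.ones((9,9)))
q=w[m>0]; q=q[np.isfinite(q[:,0])]; rc=cv2.minAreaRect(q[:,:2].astype(np.float32)); print(rc, np.median(q[:,2]))
print('row', row(.40,-.30,.30,-90))
E
```

```text
[[ 1.    -0.001  0.     0.001]
 [ 0.001  0.959  0.285 -0.08 ]
 [-0.    -0.285  0.959 -0.151]
 [ 0.     0.     0.     1.   ]] [[294.   0. 258.]
 [  0. 294. 188.]
 [  0.   0.   1.]]
231 [ 0.47064299 -0.30645023  0.06677438]
[ 0.996091   -0.08833316  0.47064298 -0.30645025] -5.067722
handle ends [ 0.41309019 -0.28375359  0.07632011] [ 0.53044385 -0.31053067  0.05528345]
((0.7289152145385742, 0.04190429300069809), (0.20160838961601257, 0.2554350793361664), 3.4221413135528564) 0.012017152218697036
row [-0.1947 -0.2547 -0.0671  0.3928]
```

Request:
{"method": "apply_moves", "body": {"targets": [[[1,-0.05,-0.05,-0.03,0.1],[1,-0.1,-0.1,-0.05,0.2],[1,-0.15,-0.16,-0.05,0.3],[1,-0.18,-0.22,-0.05,0.4],[1,-0.183,-0.28,-0.05,0.48],[1,-0.183,-0.283,-0.05,0.48],[1,-0.183,-0.283,-0.05,0.48],[1,-0.183,-0.283,-0.05,0.48]]]}}

```text
time_s: 1.75
ee_pos: [0.4303, -0.3002, 0.2829]
eef_rot: [180.0, -0.0, -95.0]
contact_force: [-0.0, 0.4, 0.7]
width: 0.0914
```

```bash
cat > look.py <<'E'
from h import *
import sys
p,E=grab('wrist'); w=cloud(p,E); save(p,sys.argv[1]+'.png'); np.savez('pics/'+sys.argv[1]+'.npz',w=w,im=p['image'],E=E,K=p['intrinsics'])
s=readout.state(); print(s['time_s'],s['ee_pos'].round(4),s['eef_rot'].round(2),s['contact_force'].round(2),s['width'])
for t in sys.argv[2:]:
    for b in eyes.boxes_of(p,t)[:3]:
        u,v,a,c=b['extent']; print(t,round(b['confidence'],2),np.round(b['extent']),w[min(int(v),383),min(int(u),511)].round(3))
E
python3 look.py w1 spatula cradle snuffer
```

```text
1.8 [ 0.43   -0.3005  0.2829] [179.98  -0.   -95.02] [-1.05 -0.49 -0.25] 0.09119839869808612
spatula 0.63 [260. 118.  47. 159.] [ 0.492 -0.308  0.07 ]
cradle 0.98 [261. 135.  67. 114.] [ 0.472 -0.307  0.072]
cradle 0.84 [278. 265.  69. 100.] [ 0.463 -0.31   0.356]
cradle 0.72 [418. 205.  75. 107.] [ 0.337 -0.541  0.006]
snuffer 0.73 [334. 102.  25.  20.] [ 0.502 -0.406  0.04 ]
```

View pics/w1.png

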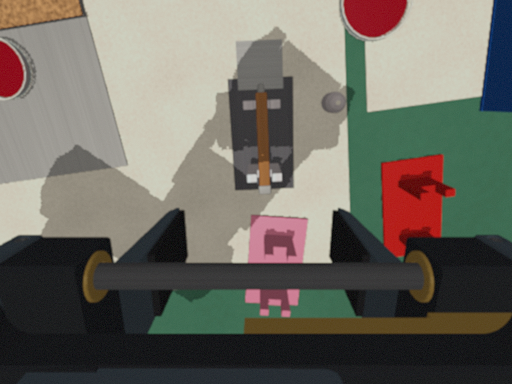

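```bash
python3 - <<'E'
from h import *
d=np.load('pics/w1.npz'); w=d['w']; im=d['im']
def fit(m,n):
    q=w[m]; q=q[np.isfinite(q[:,0])]; rc=cv2.minAreaRect(q[:,:2].astype(np.float32)); 
    c=cv2.fitLine(q[:,:2].astype(np.float32),cv2.DIST_HUBER,0,.01,.01).ravel()
    print(n,len(q),np.round(rc[0],4),np.round(rc[1],4),round(rc[2],2),'line',c.round(4),np.rad2deg(np.arctan2(c[1],c[0])).round(2),'z',np.percentile(q[:,2],[5,50,95]).round(4))
hsv=cv2.cvtColor(im,cv2.COLOR_RGB2HSV)
box=np.zeros(im.shape[:2],bool); box[30:200,220:300]=1
x,y,z=w[...,0],w[...,1],w[...,2]
fit(box&(hsv[...,0]<22)&(hsv[...,1]>110)&(z>.05),'wood')
fit(box&(z>.06)&(z<.08),'high')
dark=box&(hsv[...,2]<85)&(z<.03); fit(cv2.morphologyEx(dark.astype(np.uint8),cv2.MORPH_OPEN,np.ones((3,3)))>0,'base')
bl=np.zeros_like(box); bl[42:74,238:284]=1; fit(bl&(z>.008)&(z<.045),'blade')
b=w[44:84:4,242:282:4]; print((b[...,2]*1000).round(1)); print(w[38:90:4,258].round(4)); print(im[44:84:8,246])
E
```

```text
wood 981 [ 0.4629 -0.3099] [0.0139 0.1148] 87.36 line [ 0.999  -0.0452  0.4661 -0.3099] -2.59 z [0.0692 0.0707 0.0719]
high 1538 [ 0.4582 -0.3098] [0.0441 0.1291] 87.44 line [ 0.999  -0.0453  0.4602 -0.3098] -2.59 z [0.0688 0.0707 0.0721]
base 3640 [ 0.4615 -0.3096] [0.0881 0.1577] 87.44 line [ 0.9566  0.2915  0.4599 -0.3077] 16.95 z [0.0045 0.0058 0.0072]
blade 1433 [ 0.5638 -0.3156] [0.0579 0.0378] 85.04 line [ 0.0907  0.9959  0.5639 -0.3155] 84.79 z [0.0177 0.0193 0.0207]
[[19.6 19.4 19.  19.2 19.9 18.3 19.2 18.6 17.8 19.7]
 [19.8 17.4 19.6 19.2 19.8 18.4 19.3 19.  18.8 17.5]
 [18.9 18.5 20.  18.7 20.3 18.9 19.6 18.7 18.9 21.3]
 [17.7 18.6 19.2 20.4 19.6 18.3 20.2 20.2 18.9 19.4]
 [19.5 19.1 19.3 20.2 19.  18.7 19.7 18.9 19.5 20.7]
 [20.  19.4 19.6 19.9 19.7 18.6 19.4 20.1 18.9 19.5]
 [19.7 20.3 22.  20.3 20.2 20.1 19.  20.4 17.9 19.5]
 [17.8 16.6 20.7 19.4 20.6 19.2 20.8 19.8 20.5 19.9]
 [21.8 20.  20.  20.4 19.5 20.2 19.5 20.7 20.3 20.3]
 [20.7 20.2 20.8 19.8 19.4 20.2 20.6 20.8 20.5 21.2]]
[[ 0.5904 -0.3153  0.0015]
 [ 0.5825 -0.3145  0.0192]
 [ 0.5779 -0.3141  0.0189]
 [ 0.573  -0.3137  0.02  ]
 [ 0.5683 -0.3133  0.0196]
 [ 0.5637 -0.3129  0.0189]
 [ 0.5588 -0.3125  0.0195]
 [ 0.5539 -0.312   0.0197]
 [ 0.5491 -0.3116  0.02  ]
 [ 0.544  -0.3112  0.022 ]
 [ 0.5393 -0.3107  0.0197]
 [ 0.5343 -0.3103  0.0202]
 [ 0.5277 -0.3097  0.0555]]
[[164 161 155]
 [124 122 117]
 [108 107 103]
 [107 107 102]
 [110 109 104]]
```

```bash
python3 -c "
from h import *
print(row(.4612,-.3099,.059,-92.6))"
```

```text
[ 0.0064 -0.032   0.2239 -0.0432]
```

Request:
{"method": "apply_moves", "body": {"targets": [[[0.6,0.0064,-0.032,0.05,-0.043],[0.6,0.0064,-0.032,0.1,-0.043],[0.6,0.0064,-0.032,0.15,-0.043],[0.6,0.0064,-0.032,0.19,-0.043],[0.6,0.0064,-0.032,0.215,-0.043],[0.6,0.0064,-0.032,0.224,-0.043],[0.6,0.0064,-0.032,0.224,-0.043],[0.1,0.0064,-0.032,0.224,-0.043]]], "squeeze": 40}}

```text
time_s: 2.95
ee_pos: [0.4624, -0.3097, 0.06]
eef_rot: [-179.9, -0.1, -92.5]
contact_force: [0.2, 0.7, -0.7]
width: 0.0473
```

Request:
{"method": "apply_moves", "body": {"targets": [[[0,0,0,0,0],[0,0,0,0,0],[0,0,0,0,0],[0,0,0,0,0]]], "squeeze": 40}}

```text
time_s: 3.45
ee_pos: [0.462, -0.3092, 0.0591]
eef_rot: [-180.0, -0.0, -92.5]
contact_force: [-0.7, 0.3, 3.7]
width: 0.0136
```

Request:
{"method": "apply_moves", "body": {"targets": [[[0,0,0,-0.05,0],[0,0,0,-0.1,0],[0,-0.03,0.01,-0.14,-0.03],[0,-0.09,0.02,-0.16,-0.06],[0,-0.15,0.04,-0.16,-0.1],[0,-0.21,0.05,-0.16,-0.103],[0,-0.238,0.05,-0.16,-0.103],[0,-0.238,0.05,-0.16,-0.103]]]}}

```text
time_s: 4.45
ee_pos: [0.4221, -0.0674, 0.219]
eef_rot: [180.0, 0.0, -86.5]
contact_force: [1.7, -0.5, -1.9]
width: 0.0141
```

```bash
python3 look.py w2 dish board small_dish spatula
```

```text
4.5 [ 0.4224 -0.0686  0.219 ] [180.    -0.   -86.52] [-0.08 -1.03 -0.86] 0.013984062896730112
dish 0.94 [175.  33.  79.  63.] [0.569 0.034 0.009]
board 0.86 [174.  80. 236. 160.] [0.52  0.038 0.002]
spatula 0.58 [258. 170. 103. 294.] [ 0.47  -0.065  0.23 ]
```

View pics/w2.png

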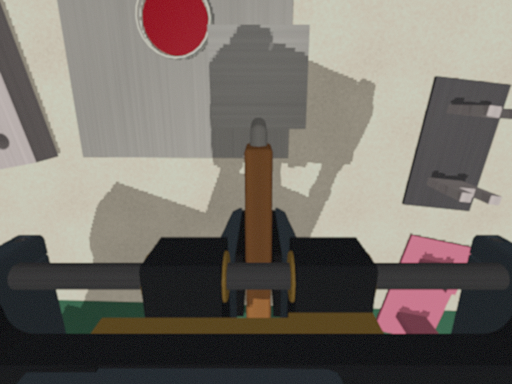

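```bash
python3 - <<'E'
from h import *
d=np.load('pics/w2.npz'); w=d['w']; im=d['im']; T=np.eye(4)
from scipy.spatial.transform import Rotation as R
s=readout.state(); T=Tt()
x,y,z=w[...,0],w[...,1],w[...,2]
t=(w-T[:3,3])@T[:3,:3]  # tool coords
# blade
bm=np.zeros(z.shape,bool); bm[15:135,200:320]=1; bm&=(z>.14)&(z<.21)&(t[...,1]<-.066)
q=t[bm]; print('blade tool y range',np.percentile(q[:,1],[1,99]).round(4),'x',np.percentile(q[:,0],[1,99]).round(4))
A=np.c_[q[:,0],q[:,1],np.ones(len(q))]; c=np.linalg.lstsq(A,q[:,2],rcond=None)[0]; print('blade top plane tz=',c.round(4),'rear z',(c[2]-.065*c[1]).round(4),'front z',(c[2]-.125*c[1]).round(4))
# steel
sm=np.zeros(z.shape,bool); sm[70:150,90:200]=1; q=w[sm&(abs(z)<.02)]
A=np.c_[q[:,0],q[:,1],np.ones(len(q))]; c=np.linalg.lstsq(A,q[:,2],rcond=None)[0]; print('steel z',np.median(q[:,2]),c.round(4))
bench=w[170:180,100:200].reshape(-1,3); print('bench z',np.median(bench[:,2]), np.median(w[:60,330:400,2]))
# board edges via image gradient
hsv=cv2.cvtColor(im,cv2.COLOR_RGB2HSV)
red=((hsv[...,1]>150)&((hsv[...,0]<8)|(hsv[...,0]>170))&(hsv[...,2]>60)).astype(np.uint8); red[65:]=0; red[:,240:]=0
cn=max(cv2.findContours(red,0,cv2.CHAIN_APPROX_NONE)[0],key=cv2.contourArea).reshape(-1,2)
cn=cn[cn[:,1]>1]
K=d['K'];E=d['E']
def onz(uv,zz):
    r=np.c_[(uv[:,0]-K[0,2])/K[0,0],(uv[:,1]-K[1,2])/K[1,1],np.ones(len(uv))]@E[:3,:3].T; return E[:3,3]+r*((zz-E[2,3])/r[:,2])[:,None]
P=onz(cn,.02); (c0,r0)=cv2.minEnclosingCircle(P[:,:2].astype(np.float32)); print('dish red top circle',c0,r0)
g=cv2.cvtColor(im,cv2.COLOR_RGB2GRAY).astype(float)
S=hsv[...,1].astype(float)
fe=[]
for u in range(95,200,3):
    col=g[140:175,u]; k=np.diff(col).argmax(); fe.append((u,140+k+.5))
le=[]
for v in range(5,145,3):
    k=np.diff(g[v,40:110]).argmin(); le.append((40+k+.5,v))
for n,e in (('front',fe),('left',le)):
    P=onz(np.array(e,float),.003)[:,:2].astype(np.float32); l=cv2.fitLine(P,cv2.DIST_HUBER,0,.01,.01).ravel(); print(n,l.round(4),np.rad2deg(np.arctan2(l[1],l[0])).round(2))
E
```

```text
blade tool y range [-0.1224 -0.0666] x [-0.0311  0.0277]
blade top plane tz= [-0.0003 -0.0524  0.0343] rear z 0.0377 front z 0.0409
steel z 0.002581299547828514 [-0.0011 -0.0009  0.0032]
bench z nan nan
dish red top circle (0.5794501304626465, 0.02963494323194027) 0.03425264358520508
front [ 0.0481 -0.9988  0.4258  0.0781] -87.24
left [0.9986 0.0535 0.5163 0.1586] 3.06
```

Request:
{"method": "apply_moves", "body": {"targets": [[[0,-0.045,0.022,0.03,0.009],[0,-0.0903,0.022,0.06,0.009],[0,-0.0903,0.022,0.11,0.009],[0,-0.0903,0.022,0.145,0.009],[0,-0.0903,0.022,0.165,0.009],[0,-0.0903,0.022,0.169,0.009],[0,-0.0903,0.022,0.169,0.009]]]}}

```text
time_s: 5.58
ee_pos: [0.3956, 0.0193, 0.0502]
eef_rot: [-180.0, -0.0, -87.2]
contact_force: [-1.3, -0.0, -0.9]
width: 0.0143
```

```bash
cat > rel.py <<'E'
from h import *
import sys
p,E=grab('wrist'); w=cloud(p,E); n=sys.argv[1]; save(p,n+'.png'); np.savez('pics/'+n+'.npz',w=w,im=p['image'],E=E,K=p['intrinsics'])
s=readout.state(); T=Tt(); print(s['time_s'],s['ee_pos'].round(4),s['eef_rot'].round(2),s['contact_force'].round(2),s['torque'].round(3))
t=(w-T[:3,3])@T[:3,:3]; X,Y,Z=t[...,0],t[...,1],t[...,2]
# blade region
m=(abs(X)<.025)&(Y<-.07)&(Y>-.121)&(Z<.05)&(Z>.03); q=t[m]
c=np.linalg.lstsq(np.c_[q[:,1],np.ones(len(q))],q[:,2],rcond=None)[0]; f=c[1]-.125*c[0]
print('blade front top tz',f.round(4),'slope deg',np.rad2deg(np.arctan(c[0])).round(2), 'n',m.sum())
for nm,mm in (('L',(X<-.045)&(X>-.07)),('R',(X>.045)&(X<.07))):
    r=t[mm&(Y<-.06)&(Y>-.13)&(Z>.03)&(Z<.08)]; print(nm,'steel tz',np.nanmedian(r[:,2]).round(4),len(r),'gap under front', (np.nanmedian(r[:,2])-f-.002).round(4))
im=p['image'];hsv=cv2.cvtColor(im,cv2.COLOR_RGB2HSV)
red=((hsv[...,1]>150)&((hsv[...,0]<8)|(hsv[...,0]>170))&(hsv[...,2]>60)).astype(np.uint8); red[150:]=0; red[:,:120]=0; red[:,400:]=0
q=t[(red>0)&np.isfinite(Z)]
if len(q): print('red tool x',np.percentile(q[:,0],[1,99]).round(4),'y',np.percentile(q[:,1],[1,99]).round(4),'z',np.percentile(q[:,2],[5,50,95]).round(4))
E
python3 rel.py w3
```

```text
5.625 [0.3957 0.0193 0.0505] [-1.7995e+02 -1.0000e-02 -8.7180e+01] [ 0.21  0.03 -1.53] [0.019 0.006 0.009]
blade front top tz 0.0411 slope deg -2.16 n 7363
L steel tz 0.048 4647 gap under front 0.0049
R steel tz 0.048 4641 gap under front 0.0049
```

View pics/w3.png

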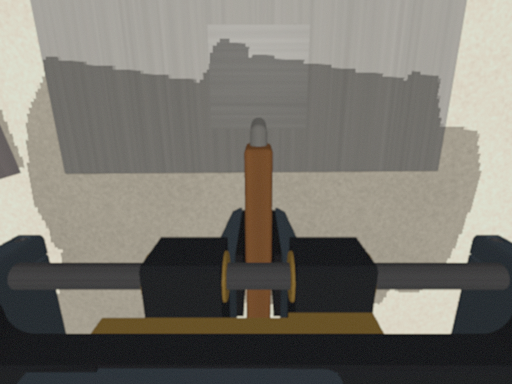

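Request:
{"method": "apply_moves", "body": {"targets": [[[0,0,0,0.002,0],[0,0,0,0.0035,0],[0,0,0,0.0035,0]]]}}

```text
time_s: 6.0
ee_pos: [0.3954, 0.0196, 0.0465]
eef_rot: [-180.0, -0.0, -87.1]
contact_force: [-0.7, -0.7, -1.3]
width: 0.0138
```

Request:
{"method": "apply_moves", "body": {"targets": [[[0,0,0,0.0007,0],[0,0,0,0.0007,0]]]}}

```text
time_s: 6.25
ee_pos: [0.3953, 0.0197, 0.0457]
eef_rot: [-180.0, 0.0, -87.1]
contact_force: [0.2, -0.6, -3.1]
width: 0.0139
```

Request:
{"method": "apply_moves", "body": {"targets": [[[0,0,0,0.0007,0],[0,0,0,0.0007,0]]]}}

```text
time_s: 6.5
ee_pos: [0.3953, 0.0197, 0.045]
eef_rot: [-180.0, 0.0, -87.1]
contact_force: [-0.7, 1.0, -0.7]
width: 0.0137
```

Request:
{"method": "apply_moves", "body": {"targets": [[[0,0,0,0.0006,0],[0,0,0,0.0006,0]]]}}

```text
time_s: 6.75
ee_pos: [0.3951, 0.0196, 0.0445]
eef_rot: [180.0, -0.0, -87.1]
contact_force: [-3.2, -0.8, 4.1]
width: 0.0137
```

```bash
python3 rel.py w4; python3 -c "
from h import *
for i in range(4): p=eyes.grab_frame('wrist'); s=readout.state(); print(s['contact_force'].round(2),s['torque'].round(3))"
```

```text
6.8 [0.3951 0.0197 0.0445] [179.99   0.   -87.15] [-3.05  0.15  5.01] [ 0.036 -0.053  0.005]
blade front top tz 0.0401 slope deg -1.87 n 7390
L steel tz 0.0419 4907 gap under front -0.0001
R steel tz 0.0418 4931 gap under front -0.0002
[-2.29 -0.07  4.28] [ 0.036 -0.074 -0.003]
[-3.36  0.13  4.74] [-0.05  -0.004 -0.048]
[-3.4  -0.39  4.34] [ 0.003 -0.056  0.02 ]
[-3.77 -1.07  5.49] [ 0.027  0.032 -0.012]
```

Request:
{"method": "apply_moves", "body": {"targets": [[[0,0,0,-0.0002,0],[0,0,-0.004,-0.0002,0],[0,0,-0.009,-0.0002,0],[0,0,-0.014,-0.0002,0],[0,0,-0.018,-0.0002,0],[0,0,-0.022,-0.0002,0],[0,0,-0.026,-0.0002,0],[0,0,-0.03,-0.0002,0]]]}}

```text
time_s: 8.0
ee_pos: [0.4253, 0.0212, 0.0446]
eef_rot: [180.0, 0.0, -87.1]
contact_force: [-4.9, -0.5, 3.9]
width: 0.0135
```

Request:
{"method": "apply_moves", "body": {"targets": [[[0,0,-0.003,0,0],[0,0,-0.006,0,0],[0,0,-0.009,0,0],[0,0,-0.012,0,0],[0,0,-0.015,0,0],[0,0,-0.018,0,0]]]}}

```text
time_s: 8.75
ee_pos: [0.4433, 0.0221, 0.0446]
eef_rot: [180.0, 0.0, -87.1]
contact_force: [-4.4, -1.1, 3.4]
width: 0.0139
```

```bash
python3 rel.py w5; python3 - <<'E'
from h import *
p,E=grab('scene'); save(p,'s5.png'); np.savez('pics/s5.npz',w=cloud(p,E),im=p['image'],K=p['intrinsics'],E=E)
a=cv2.resize(cv2.cvtColor(p['image'],cv2.COLOR_RGB2BGR)[170:290,180:310],None,fx=4.5,fy=4.5,interpolation=cv2.INTER_CUBIC); b=cv2.imread('pics/w5.png')
cv2.imwrite('pics/v5.png',a)
E
```

```text
8.8 [0.4438 0.022  0.0446] [-179.98   -0.    -87.15] [-3.39 -0.45  2.3 ] [ 0.049  0.283 -0.042]
blade front top tz 0.0334 slope deg 7.73 n 7145
L steel tz 0.0421 4935 gap under front 0.0067
R steel tz 0.0421 4930 gap under front 0.0066
red tool x [-0.0333  0.0268] y [-0.1331 -0.1108] z [0.031  0.0323 0.0335]
```

View pics/v5.png

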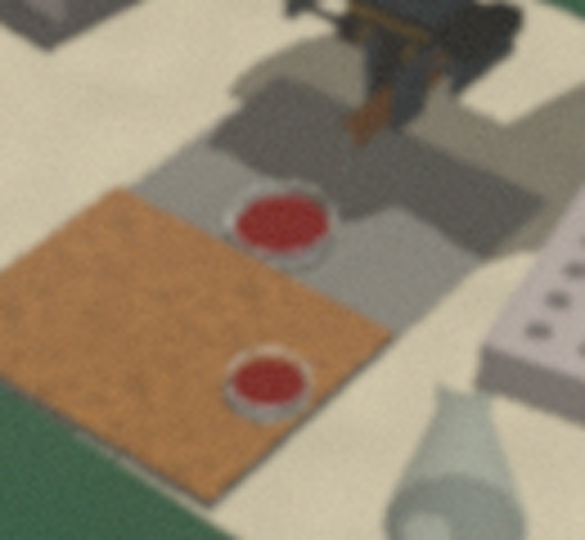

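Request:
{"method": "apply_moves", "body": {"targets": [[[0,0,-0.003,0,0],[0,0,-0.003,-0.004,0],[0,0,-0.002,-0.0106,0],[0,0,-0.002,-0.017,0],[0,0,-0.003,-0.0235,0],[0,0,-0.003,-0.0235,0]]]}}

```text
time_s: 9.6
ee_pos: [0.4465, 0.0222, 0.0687]
eef_rot: [-179.9, -0.0, -87.1]
contact_force: [-1.1, 0.0, -2.2]
width: 0.0137
```

```bash
cat > sc.py <<'E'
from h import *
import sys
n=sys.argv[1]
p,E=grab('scene'); save(p,'s'+n+'.png'); w=cloud(p,E); np.savez('pics/s'+n+'.npz',w=w,im=p['image'],K=p['intrinsics'],E=E)
a=cv2.resize(cv2.cvtColor(p['image'],cv2.COLOR_RGB2BGR)[180:270,190:290],None,fx=5,fy=5,interpolation=cv2.INTER_CUBIC)
q,_=grab('wrist'); b=cv2.cvtColor(q['image'],cv2.COLOR_RGB2BGR)[:140,130:390]
b=cv2.resize(b,(500,269)); cv2.imwrite('pics/v'+n+'.png',np.vstack([a[:330],b]))
x=p['image'];hsv=cv2.cvtColor(x,cv2.COLOR_RGB2HSV); m=(hsv[...,1]>150)&((hsv[...,0]<8)|(hsv[...,0]>170))&(w[...,0]>.5)&(w[...,0]<.72)&(abs(w[...,1]-.03)<.06); m[285:]=0
B=np.array([[.9987,.0506],[-.0506,.9987]]); t=w[m].copy(); t[:,:2]=(t[:,:2]-[.6284,.03])@B.T
if len(t)>5: print('red board-frame u,v,z: mean',t.mean(0).round(3),'lo',np.percentile(t,3,axis=0).round(3),'hi',np.percentile(t,97,axis=0).round(3)); print('normal',np.linalg.svd(t-t.mean(0))[2][2].round(2))
s=readout.state(); print(s['time_s'],s['ee_pos'].round(4),s['contact_force'].round(1))
E
python3 sc.py 6
```

```text
red board-frame u,v,z: mean [-0.037  0.004  0.026] lo [-0.06  -0.02   0.012] hi [-0.016  0.027  0.04 ]
normal [ 0.48 -0.02  0.87]
9.7 [0.4462 0.0222 0.0682] [-0.6 -0.1 -2.1]
```

View pics/v6.png

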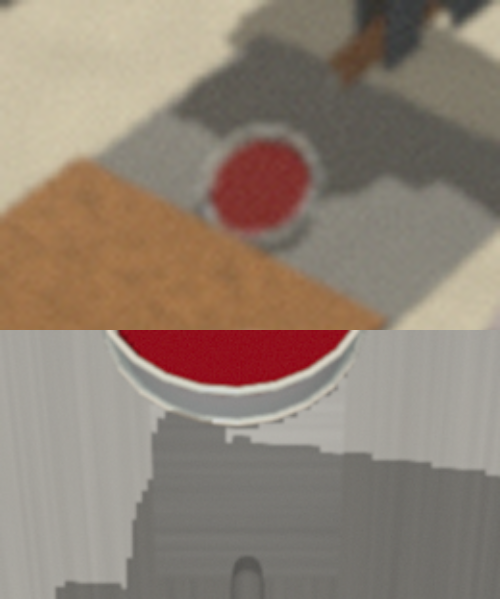

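Request:
{"method": "apply_moves", "body": {"targets": [[[0,0,-0.002,-0.0065,0],[0,0,-0.0043,-0.0127,0],[0,0,-0.0085,-0.018,0],[0,0,-0.0134,-0.0227,0],[0,0,-0.019,-0.0265,0],[0,0,-0.0256,-0.0295,0],[0,0,-0.0256,-0.0295,0]]]}}

```text
time_s: 10.58
ee_pos: [0.4726, 0.0235, 0.0978]
eef_rot: [-179.9, -0.0, -87.1]
contact_force: [-0.3, -0.2, -2.0]
width: 0.0135
```

```bash
python3 sc.py 7
```

```text
10.675 [0.4716 0.0235 0.0975] [-0.5 -0.1 -2.1]
```

View pics/v7.png

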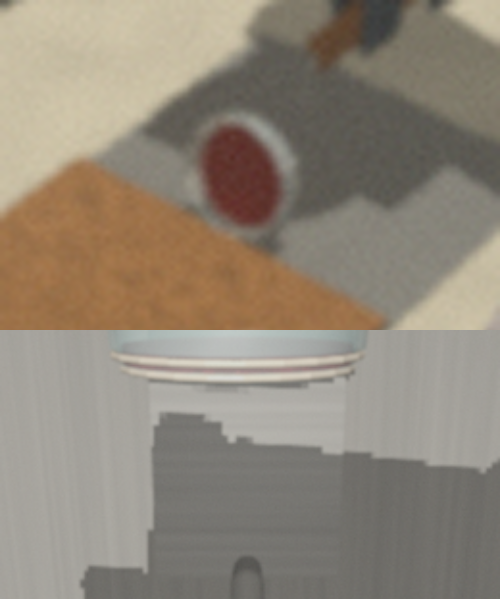

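Request:
{"method": "apply_moves", "body": {"targets": [[[0,0,-0.007,-0.002,0],[0,0,-0.0144,-0.003,0],[0,0,-0.022,-0.005,0],[0,0,-0.031,-0.006,0],[0,0,-0.041,-0.006,0],[0,0,-0.05,-0.006,0],[0,0,-0.05,-0.006,0],[0,0,-0.05,-0.006,0]]]}}

```text
time_s: 11.68
ee_pos: [0.5213, 0.026, 0.1035]
eef_rot: [180.0, 0.0, -87.1]
contact_force: [-0.5, 0.2, -1.4]
width: 0.0136
```

```bash
sed -i 's/hsv\[...,1\]>150/hsv[...,1]>110/' sc.py; python3 sc.py 8
```

```text
red board-frame u,v,z: mean [0.045 0.002 0.028] lo [ 0.021 -0.022  0.024] hi [0.069 0.026 0.033]
normal [-0.03 -0.03  1.  ]
11.775 [0.5213 0.026  0.1036] [-1.6 -0.1 -1.5]
```

View pics/v8.png

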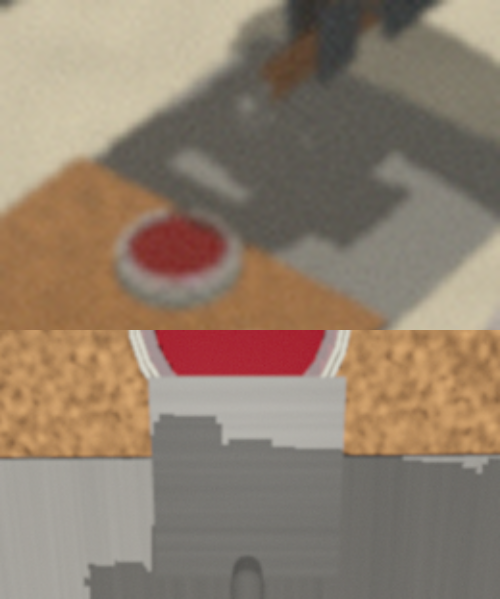

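```bash
python3 -c "
from h import *
print(row(.462,-.3093,.20,-92.5))"
```

```text
[ 0.3319  0.076  -0.0964  0.0934]
```

Request:
{"method": "apply_moves", "body": {"targets": [[[0,0,0.03,-0.05,0],[0,0.04,0.06,-0.09,0.02],[0,0.095,0.076,-0.0964,0.05],[0,0.15,0.076,-0.0964,0.08],[0,0.205,0.076,-0.0964,0.0934],[0,0.26,0.076,-0.0964,0.0934],[0,0.305,0.076,-0.0964,0.0934],[0,0.332,0.076,-0.0964,0.0934]]]}}

```text
time_s: 12.78
ee_pos: [0.4619, -0.3115, 0.1999]
eef_rot: [180.0, -0.0, -92.6]
contact_force: [0.3, 0.9, -2.8]
width: 0.0139
```

Request:
{"method": "apply_moves", "body": {"targets": [[[0,0,0,0,0],[0,0,0,0,0]]]}}

```text
time_s: 13.02
ee_pos: [0.4619, -0.3086, 0.1998]
eef_rot: [180.0, 0.0, -92.5]
contact_force: [-0.4, 0.9, -1.5]
width: 0.0139
```

```bash
python3 rel.py w9; python3 - <<'E'
from h import *
d=np.load('pics/w9.npz'); w=d['w']; im=d['im']; T=Tt(); t=(w-T[:3,3])@T[:3,:3]
hsv=cv2.cvtColor(im,cv2.COLOR_RGB2HSV)
m=(hsv[...,0]<22)&(hsv[...,1]>110)&(abs(t[...,0])<.012)&(t[...,1]<-.005)&(t[...,1]>-.065)&(abs(t[...,2]+.012)<.008)
q=t[m]; c=np.polyfit(q[:,1],q[:,2],1); e=np.polyfit(q[:,1],q[:,0],1); print('handle top tz slope deg',np.rad2deg(c[0]),'at 0',c[1],'lateral slope',np.rad2deg(e[0]),e[1],len(q),'front y',q[:,1].min())
r=w[(w[...,2]>.06)&(w[...,2]<.08)]; print('horns',len(r)); 
print('row', row(.462,-.3093,.059,-92.5), row(.462,-.3093,.2,-92.5))
E
```

```text
13.075 [ 0.4621 -0.3084  0.1999] [ 1.7997e+02  3.0000e-02 -9.2470e+01] [ 0.13  0.   -3.41] [0.02  0.102 0.014]
blade front top tz 0.0407 slope deg -2.08 n 7388
L steel tz nan 0 gap under front nan
R steel tz nan 0 gap under front nan
red tool x [0.1134 0.1514] y [-0.179  -0.1245] z [0.1908 0.1921 0.1934]
handle top tz slope deg -0.6363038708854157 at 0 -0.011643805907936584 lateral slope -0.14916791491320594 0.0010841059211070321 2790 front y -0.05858466826448291
horns 692
row [ 0.001  -0.      0.1409  0.0005] [ 0.0009  0.     -0.0001  0.0005]
  return np.nanmean(a, axis, out=out, keepdims=keepdims)
```

View pics/w9.png

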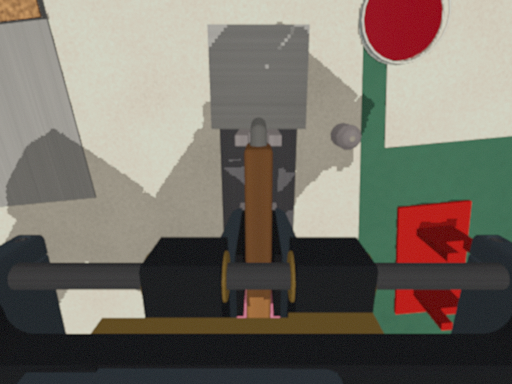

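Request:
{"method": "apply_moves", "body": {"targets": [[[0,0.001,0,0.04,0],[0,0.001,0,0.08,0],[0,0.001,0,0.1,0],[0,0.001,0,0.115,0],[0,0.001,0,0.128,0],[0,0.001,0,0.136,0],[0,0.001,0,0.1395,0],[0,0.001,0,0.1395,0]]]}}

```text
time_s: 14.08
ee_pos: [0.4624, -0.3105, 0.0607]
eef_rot: [-180.0, -0.0, -92.5]
contact_force: [-0.2, 0.6, -1.1]
width: 0.0139
```

Request:
{"method": "apply_moves", "body": {"targets": [[[0,0,0,0.0007,0],[0,0,0,0.001,0],[0,0,0,0.001,0]]]}}

```text
time_s: 14.45
ee_pos: [0.4623, -0.3105, 0.0597]
eef_rot: [-180.0, -0.0, -92.5]
contact_force: [1.3, -0.2, -2.1]
width: 0.0137
```

Request:
{"method": "apply_moves", "body": {"targets": [[[0,0,0,0.0004,0],[0,0,0,0.0006,0],[0,0,0,0.0006,0]]]}}

```text
time_s: 14.82
ee_pos: [0.4623, -0.3104, 0.0591]
eef_rot: [-180.0, -0.0, -92.5]
contact_force: [-1.1, 1.1, 3.5]
width: 0.014
```

Request:
{"method": "apply_moves", "body": {"targets": [[[0.3,0,0,0,0],[0.5,0,0,0,0],[0.5,0,0,0,0],[0.5,0,0,0,0],[0.5,0,0,0,0]]]}}

```text
time_s: 15.45
ee_pos: [0.4623, -0.3104, 0.0589]
eef_rot: [180.0, 0.0, -92.5]
contact_force: [0.1, -0.1, 0.2]
width: 0.0455
```

Request:
{"method": "apply_moves", "body": {"targets": [[[0.6,0,0,-0.02,0],[0.6,0,0,-0.06,0],[0.6,0,0,-0.11,0],[0.6,0,0.02,-0.16,0],[0.6,0,0.03,-0.21,0],[0.6,0,0.03,-0.224,0],[0.6,0,0.03,-0.224,0]]]}}

```text
time_s: 16.32
ee_pos: [0.4326, -0.3093, 0.2833]
eef_rot: [-179.9, -0.1, -92.5]
contact_force: [-0.4, -0.5, -1.3]
width: 0.0547
```

```bash
python3 look.py w10 spatula cradle snuffer; python3 sc.py 10; python3 - <<'E'
from h import *
d=np.load('pics/w10.npz'); w=d['w']; im=d['im']; z=w[...,2]; hsv=cv2.cvtColor(im,cv2.COLOR_RGB2HSV)
m=(hsv[...,0]<22)&(hsv[...,1]>110)&(abs(w[...,0]-.462)<.07)&(abs(w[...,1]+.31)<.03)&(z>.05)&(z<.1)
q=w[m]; print(len(q)); c=np.polyfit(q[:,0],q[:,2],1); e=np.polyfit(q[:,0],q[:,1],1); print('top z slope deg',np.rad2deg(np.arctan(c[0])).round(2),'z@.462',np.polyval(c,.462).round(4),'yaw',np.rad2deg(np.arctan(e[0])).round(2),'y',np.polyval(e,.462).round(4),'x range',np.percentile(q[:,0],[1,99]).round(4))
E
```

```text
16.375 [ 0.4322 -0.3089  0.2821] [ 1.7997e+02  3.0000e-02 -9.2500e+01] [ 0.23 -1.02 -0.77] 0.05474548227838691
spatula 0.6 [260. 120.  54. 156.] [ 0.492 -0.315  0.07 ]
spatula 0.51 [ 61.  89. 123. 176.] [ 0.543 -0.042  0.003]
cradle 0.96 [410. 206.  69.  83.] [ 0.372 -0.508  0.067]
cradle 0.74 [265. 266.  68. 102.] [ 0.466 -0.314  0.357]
cradle 0.73 [256. 137.  67. 113.] [ 0.472 -0.31   0.07 ]
snuffer 0.81 [329. 107.  21.  26.] [ 0.503 -0.405  0.04 ]
red board-frame u,v,z: mean [0.045 0.001 0.028] lo [ 0.019 -0.022  0.024] hi [0.07  0.024 0.032]
normal [-0.02  0.    1.  ]
16.625 [ 0.4321 -0.3088  0.2817] [ 0.3 -0.2 -0.6]
969
top z slope deg -0.11 z@.462 0.0707 yaw -2.56 y -0.3116 x range [0.4086 0.5188]
```

View pics/w10.png

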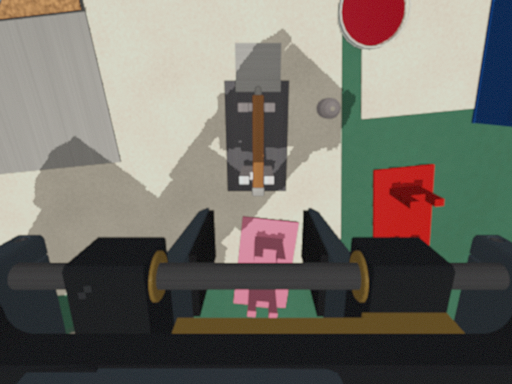

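The spatula lies level in both forks (handle top at 70.7 mm, slope 0.1°). The dish is flat on the cork, and the snuffer has not moved.

```bash
python3 -c "
from station import ticket; print(ticket.job_done())"
```

```text
the job is handed in; nothing more can be done
None
```

The dish now lies flat and upside down on the cork, and the spatula is level in both forks of its cradle and released. I handed the job in at about 16.6 s.

- **Flip:** The moves cannot tilt the tool, so there was no wrist turn. I slid the dish up against the step, worked the blade about 22 mm under it, and raised the blade along an arc until the dish tipped over the step's edge.
- **Last part of the flip:** Once past its balance point the dish fell freely the rest of the way onto the cork. I did not measure that impact.
- **Dish check:** Its centre is about 45 mm beyond the step's face, so all of it is on the cork. Its surface was level to within about 1°, and it had not moved in a second look about 5 s later.
- **Spatula check:** The handle top is at 70.7 mm (71 mm expected), with a slope of 0.1° and its direction matching the cradle's. The handle sits about 2 mm to the side of where it was, still inside the slots.
- **Forces:** The blade pressed on the plate with at most about 7 N in the readings I took at the end of each move. The gripper came nowhere near the dish.
- **Bystanders:** The snuffer is where it was. I did not measure the other things again; the arm stayed clear of them.

No final check failed or disagreed.

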